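# Seat the filling hopper in the filler stand

## Task

Take the steel funnel hopper by its red bar out of its wooden rest and set it into the tapered socket of the white pastry filler, where its two lugs will ride on the brass ring. Turn it gently to and fro until the lugs drop into the ring's slots and it centres itself, then press it straight down, firmly but without forcing it, until it is fully home, and let go. Leave the loose jars where they are.

Things in the scene. Friction and masses are not known exactly. Their poses are not given: they have to be found in the camera images.
- hopper: loose steel funnel, 0.3 to 0.42 kg, 77 mm across, 110 mm tall. Origin: centre of spout underside, z up its axis. Outer radius 12 mm at z=0, 30 at z=62, bowl rim 38 at z=74. Red bar across the mouth along its x: see point. Two lugs stick out along +x and -x: 8 mm wide, z=52 to 58 mm, out to radius 41 mm. Half a turn about z makes it the same.
- hopper_bar (a point): middle of the hopper's red grip bar, 99 mm above the hopper's origin. The bar is 68 mm long along x (steel posts at its ends), 12 mm thick along y, 22 mm tall; 13 mm of free space between its underside and the bowl rim. Top of the bar is 11 mm above this point. Axes as the hopper's.
- hopper_rest: fixed wooden ring on the counter, 84 mm across, 65 mm tall, in which the hopper stands upright at the start, its lugs on the ring's top, its origin 13 mm above the ring's. Origin: centre of its underside.
- filler_stand: fixed white round filler with dark foot 124 mm across, 85 mm tall. Origin: centre of underside, z up the socket's axis; a small steel outlet nozzle points to its -x, 83 mm out, below z=55. Its steel socket has the hopper's own taper, polished. Fully home: hopper origin 25 mm above this origin. A stiff outlet valve in its bottom meets the spout 4 mm before home, yields at about 7 N and stays down. 12 to 18 N seats it; never 25.
- filler_rim (a point): centre of the top of the filler's flat brass ring (inner radius 31, outer 47 mm), 85 mm above the filler's origin. Two opposite slots, 14 mm wide, 10 mm deep, take the lugs. The line through them lies within 0.6 rad either way of the filler's x axis, unmeasured, different each time; the ring itself does not turn.
- filler_seat (a point): point on the socket's axis where the hopper's origin lies when home (25 mm above the filler's origin). Lugs riding on the brass ring: hopper origin 8 mm above it, with about 2 mm sideways play. Lugs over the slots (within 0.06 rad): it drops by its own weight onto the valve, about 4 mm above it; the rest must be pressed.
- jam_jar: bystander: jam jar with red lid, 65 mm across, 97 mm tall, loose; origin: centre of underside
- nut_jar: bystander: jar with dark lid, 64 mm across, 99 mm tall, loose; origin: centre of underside
- mustard: bystander: jar with yellow lid, 68 mm across, 112 mm tall, loose; origin: centre of underside
Mind the look-alikes: they are no part of the job. Leave any orange, purple or turquoise look-alike of the hopper alone.

How it is judged:
By the outcome, as a careful person would: the job done as asked, in the order asked, and still so for the second after the job is handed in, with the robot touching nothing.
It also fails if it takes over 72 s, if anything falls off the work surface, if the arm or the gripper's body presses on something with over 40 N, if the wrist force passes 120 N, or if a joint passes its speed limit or range.

## Robot

A 6-joint arm with a two-finger parallel gripper is mounted at the origin on a cart in front of the work surface, level with it; the furniture and walls round the work are solid. World frame = base frame: x ahead of the robot, y to its left, z up, the work surface at z = 0. Lengths are in mm, angles in degrees, forces in N, time in s.
With the tool pointing down it reaches from about 300 to 850 mm from the base axis. Payload 4.2 kg.
Tool frame: the origin (TCP) lies at the very end of the fingers, on their centre line; the grasp point (between the pads) lies 19 mm behind it; x points along the fingers, y is the direction in which the jaws open and shut, and the axes are right-handed (so a half turn about x gives the same grasp; the last joint's range is limited). The gripper opens to 91 mm and grips with 3 to 60 N. Pads are 32 mm wide; open, the fingers measure 118 mm over their backs; the gripper's body (76 mm by 178 mm) begins 60 mm behind the grasp point.
Start: joints at [62.624, 18.312, 89.639, -0, 72.044, -1.146], TCP at [254.141, 515.806, 213.976] pointing down, gripper open.
Joint ranges: [-177.97, 177.97], [-48.28, 115.42], [12.27, 149.76], [-77.06, 257.06], [2.81, 150.46], [-146.56, 146.56]. Speed limits (degrees/s): [147.25, 147.25, 180, 180, 180, 180].

## Interface

Orientations are given as [roll, pitch, yaw] about the fixed x, y, z axes, in that order (R = Rz(yaw) Ry(pitch) Rx(roll)).
In Python, from workcell import sensors, grab_frame, job_done, finder gives the robot as it stands.
- The arm moves only by the tool play_rows, never from a script. Its argument "motion" is a list of rows, each a list of 5 numbers: the shift along the world's x, y, z in m, then the turn about the world's z in rad, then the opening, from 0 (shut) to 1 (fully open). In form: [[tx, ty, tz, roll, fingers], ...]. A call has exactly 8 rows; each row is the pose to reach, as a shift and turn from the pose commanded when the call began; what a row does not reach only later rows make up. A row lasts 1/12 s, in which the tool goes at most 41.7 mm and 7.16 degrees, less where a joint would pass 70% of its speed; a pose out of reach is approached as far as the arm can. A call with a gripper value outside its range is refused whole. The fingers move at their own pace and stop on an object; "squeeze" is the grip in N (left out, the last holds). Time passes only in rows, so rows that repeat a pose let the fingers close, or fill a call up. It gives the time, the measured TCP pose, the force and the opening at its end, in the units of the state.
- sensors.state(): the state, without advancing time (a new reading comes with each control period).
- grab_frame(name): name is "side" or "top" or "wrist"; returns a dict with "img" (420x560x3 uint8, blue, green, red), "fx", "fy", "cx", "cy" (pixels), "rvec" (rotation vector, rad) and "tvec" (3), from world to camera coordinates, as OpenCV has them; the wrist camera has in their place "tool_from_camera" (4x4, takes a point from camera to tool coordinates, whose origin is the TCP and whose axes are the tool frame's). Camera axes: x right, y down, z forward; pixel columns grow to the right and rows downward; lengths in mm; the calibration is good to about 2 mm. A picture is of the moment at which its call begins: read the wrist's pose just before it. There is no depth.
- job_done(): hands the job in, once; it reports no verdict.
Trained networks look in a picture, given as the dict that the camera call returned (one of the last four; its "shot" number tells which), for a name from the list of things; names that differ only in an ending like _2 or _b are one class to them, and where a whole thing is asked for, a point or a joint stands for the part that bears it (a point fixed in the world has none). Each returns a list of dicts, best first, with "conf" (0 to 1); they miss things now and then, are a little off and sometimes report something else, mostly with a low value. They report only what shows in the picture. A call takes as long as a camera call. They do not tell look-alikes from the thing itself.
- finder.spot_in(picture, label): "point" ([column, row] in pixels, amid what is visible of it).
- finder.spot_point(picture, label): "point" ([column, row] in pixels: a listed point, or the origin of a listed thing).
The state is a dict: "time_s": time; "qpos": joint angles; "qvel": joint speeds; "effort": joint torques, N m; "ee_pos": TCP position; "ee_rot": TCP orientation; "force": force on the tool from outside, world axes, zero at the start; "torque": the same for the moment, N m; "gripper_width": finger opening in mm.
Only numpy, scipy, OpenCV 4.12 (cv2) and the standard library are available. Lean on these libraries where they do the work, as an engineer would, in place of code of your own. Each camera call takes 0.05 s, during which the arm holds its last target.

## Working session

There is one attempt and no reset: what is moved stays moved. The work goes in short steps, Python scripts to look and compute and a tool call to move; the robot and the scene stay as the last step left them, time stands still between calls to the robot, and variables do not carry over. Pictures are saved under pics/ and viewed, and the job is handed in when it is done.

Besides the shell and the picture viewer there is one more tool, called after ">>>" as name([rows], argument=value, ...), one row to a line, values as JSON. play_rows: Moves the arm, as the interface text tells. Its arguments: {"type":"object","properties":{"motion":{"type":"array","items":{"type":"array","items":{"type":"number"}}},"squeeze":{"type":"number"}},"required":["motion"]}

```bash
mkdir -p pics
cat > h.py <<'E'
import numpy as np, cv2, json
from workcell import sensors, grab_frame, job_done, finder
from scipy.spatial.transform import Rotation as R
def cam(f):
    if 'rvec' in f:
        Rm=cv2.Rodrigues(np.array(f['rvec'],float))[0]; t=np.array(f['tvec'],float).ravel()
        return Rm,t
    s=f['state']; T=np.eye(4); T[:3,:3]=R.from_euler('xyz',s['ee_rot'],degrees=True).as_matrix(); T[:3,3]=s['ee_pos']
    W=T@np.array(f['tool_from_camera']); W=np.linalg.inv(W); return W[:3,:3],W[:3,3]
def grab(n):
    s=sensors.state(); f=grab_frame(n); f['state']=s; return f
def ray(f,p):
    Rm,t=cam(f); d=np.array([(p[0]-f['cx'])/f['fx'],(p[1]-f['cy'])/f['fy'],1.])
    return -Rm.T@t, Rm.T@d
def onz(f,p,z):
    o,d=ray(f,p); return o+d*(z-o[2])/d[2]
def proj(f,P):
    Rm,t=cam(f); c=Rm@np.array(P,float)+t; return np.array([c[0]/c[2]*f['fx']+f['cx'],c[1]/c[2]*f['fy']+f['cy']])
def tri(obs):
    A=np.zeros((3,3));b=np.zeros(3)
    for f,p in obs:
        o,d=ray(f,p);d=d/np.linalg.norm(d);M=np.eye(3)-np.outer(d,d);A+=M;b+=M@o
    return np.linalg.solve(A,b)
E
python3 - <<'E'
from h import *
print(sensors.state())
for n in ['side','top','wrist']:
    f=grab(n); cv2.imwrite(f'pics/{n}0.png',f['img'])
    print(n,f.get('rvec'),f.get('tvec'),f['fx'],f['cx'],f['cy'])
    for l in ['hopper','hopper_bar','hopper_rest','filler_stand','filler_rim','filler_seat']:
        for k in ('spot_point',):
            print(l,[(np.round(r['point']).tolist(),round(r['conf'],2)) for r in getattr(finder,k)(f,l)][:4])
print(sensors.state()['time_s'])
E
```

```text
{'time_s': 0.0, 'qpos': array([ 6.26227043e+01,  1.83522336e+01,  8.97083927e+01, -3.72067760e-03,
        7.20422399e+01, -1.14697484e+00]), 'qvel': array([-0.04590806,  0.0333353 ,  0.09161057,  0.01218271, -0.00635375,
        0.05891284]), 'effort': array([-1.20616984e-03, -4.12468243e+01, -2.31966448e+01,  7.23495358e-02,
        4.59504244e-02, -1.34742995e-04]), 'ee_pos': array([253.93006616, 515.31941986, 213.10087363]), 'ee_rot': array([ -89.1774679 ,   89.89707292, -115.40663848]), 'force': array([-0.23093764, -0.58535619,  0.71671936]), 'torque': array([ 0.01274553, -0.0114494 ,  0.06113379]), 'gripper_width': 91.33531941929144}
side [ 2.25361853 -0.48954679  0.23009907] [-439.54833645  268.03062397 1042.81098058] 506.1387749636785 283.98733498276476 206.67753814031136
hopper [([229.0, 186.0], 0.73), ([257.0, 206.0], 0.66), ([351.0, 316.0], 0.59), ([312.0, 210.0], 0.58)]
hopper_bar [([313.0, 184.0], 0.95), ([223.0, 157.0], 0.76), ([291.0, 157.0], 0.65)]
hopper_rest [([260.0, 212.0], 0.71)]
filler_stand [([348.0, 313.0], 0.65)]
filler_rim [([350.0, 288.0], 0.8), ([335.0, 239.0], 0.61)]
filler_seat [([349.0, 311.0], 0.77), ([269.0, 162.0], 0.2)]
top [ 2.18199975 -2.03846542  0.21506627] [ 72.10843435 544.32754445 977.14886602] 443.9362246699609 284.10278939857807 202.62192120881556
hopper [([251.0, 217.0], 0.87), ([228.0, 165.0], 0.85), ([406.0, 208.0], 0.72), ([277.0, 172.0], 0.56)]
hopper_bar [([223.0, 155.0], 0.92), ([183.0, 229.0], 0.9), ([275.0, 159.0], 0.71), ([243.0, 210.0], 0.65)]
hopper_rest [([248.0, 218.0], 0.64)]
filler_stand [([406.0, 210.0], 0.64)]
filler_rim [([412.0, 201.0], 0.56)]
filler_seat [([403.0, 205.0], 0.56)]
wrist None None 313.36341242535474 278.7985022434423 208.5438494087843
hopper [([226.0, 360.0], 0.52)]
hopper_bar []
hopper_rest []
filler_stand []
filler_rim []
filler_seat []
1.05
```

View pics/side0.png

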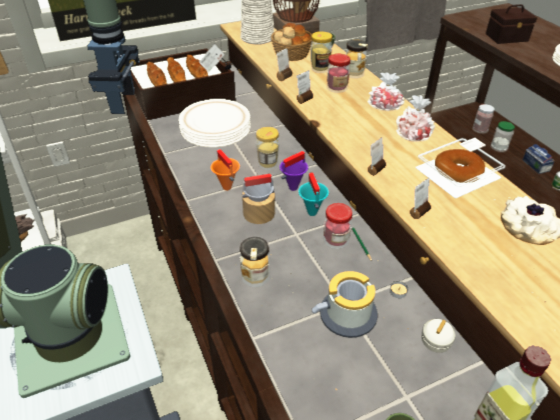

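View pics/top0.png

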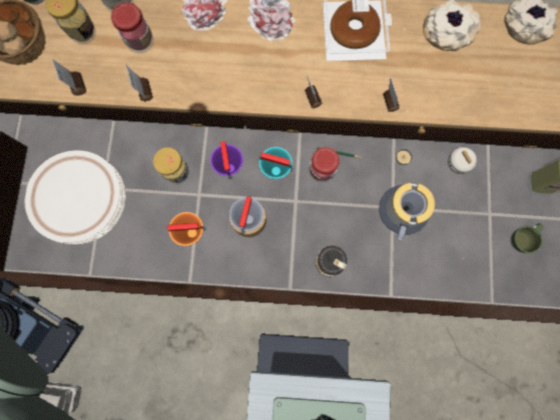

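View pics/wrist0.png

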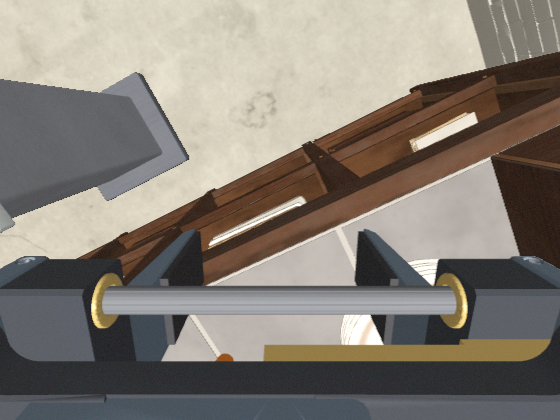

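The steel hopper is in its wooden rest at side (258,200) / top (247,215). The filler is at side (350,300) / top (408,208). Next I measure them on enlarged crops.

```bash
cat > m.py <<'E'
from h import *
S=grab('side');T=grab('top')
def crop(f,c,r,k,name):
    x,y=c; cv2.imwrite(name,cv2.resize(f['img'][y-r:y+r,x-r:x+r],None,fx=k,fy=k,interpolation=cv2.INTER_CUBIC))
def red(f,c,r):
    x,y=c; im=f['img'].astype(int); m=np.zeros(im.shape[:2],np.uint8)
    m[y-r:y+r,x-r:x+r]=((im[...,2]>120)&(im[...,1]<70)&(im[...,0]<80))[y-r:y+r,x-r:x+r]*255
    n,l,st,ce=cv2.connectedComponentsWithStats(m); i=1+np.argmax(st[1:,4]); ys,xs=np.nonzero(l==i)
    return ce[i],cv2.minAreaRect(np.c_[xs,ys].astype(np.float32))
cs,rs=red(S,(258,185),20); ct,rt=red(T,(247,212),22)
print(cs,rs,ct,rt)
print('bar tri',tri([(S,cs),(T,ct)]))
for c in [ct,rt[0]]: print(onz(T,c,112+11),onz(T,c,112))
b=cv2.boxPoints(rt); e=sorted([(np.linalg.norm(b[i]-b[(i+1)%4]),i) for i in range(4)])
i=e[0][1];j=(i+2)%4; m1=(b[i]+b[(i+1)%4])/2;m2=(b[j]+b[(j+1)%4])/2
p1,p2=onz(T,m1,118),onz(T,m2,118); d=p2-p1; print('ends',p1,p2,np.linalg.norm(d),np.degrees(np.arctan2(d[1],d[0])))
for l in ['filler_rim','filler_stand','filler_seat','hopper_rest','hopper_bar','jam_jar','nut_jar','mustard']:
    a=finder.spot_point(S,l);bb=finder.spot_point(T,l)
    if a and bb: print(l,[ (np.round(tri([(S,x['point']),(T,y['point'])])).tolist()) for x in a[:2] for y in bb[:2]])
crop(T,(408,208),40,8,'pics/fill_t.png');crop(S,(350,300),45,8,'pics/fill_s.png')
a=crop(T,(247,212),40,8,'pics/hop_t.png');crop(S,(258,195),40,8,'pics/hop_s.png')
E
python3 m.py
```

```text
[258.70700637 180.08280255] ((257.9230651855469, 180.11541748046875), (6.864064693450928, 25.298980712890625), 78.69007110595703) [247.66666667 207.24444444] ((247.61997985839844, 208.66000366210938), (3.111269950866699, 21.213205337524414), 8.130102157592773)
bar tri [505.83017776 188.50922905 111.79096772]
[508.59304782 186.36651312 123.        ] [510.70850599 187.38925546 112.        ]
[505.47001808 186.20384156 123.        ] [507.5491071  187.22468951 112.        ]
ends [529.97548142 185.36713462 118.        ] [483.0863662  187.95576961 118.        ] 46.960517003657955 176.84004595526878
filler_rim [[556.0, -182.0, 75.0]]
filler_stand [[545.0, -195.0, 14.0]]
filler_seat [[558.0, -185.0, 9.0], [439.0, -97.0, 297.0]]
hopper_rest [[504.0, 187.0, -7.0], [610.0, 154.0, -121.0]]
hopper_bar [[580.0, 261.0, 68.0], [494.0, 187.0, 123.0], [679.0, 265.0, -17.0], [562.0, 163.0, 92.0]]
jam_jar [[631.0, 14.0, 11.0], [506.0, 37.0, 180.0]]
nut_jar [[403.0, -7.0, 12.0]]
mustard [[601.0, 377.0, 4.0], [624.0, 437.0, -213.0]]
```

View pics/fill_t.png

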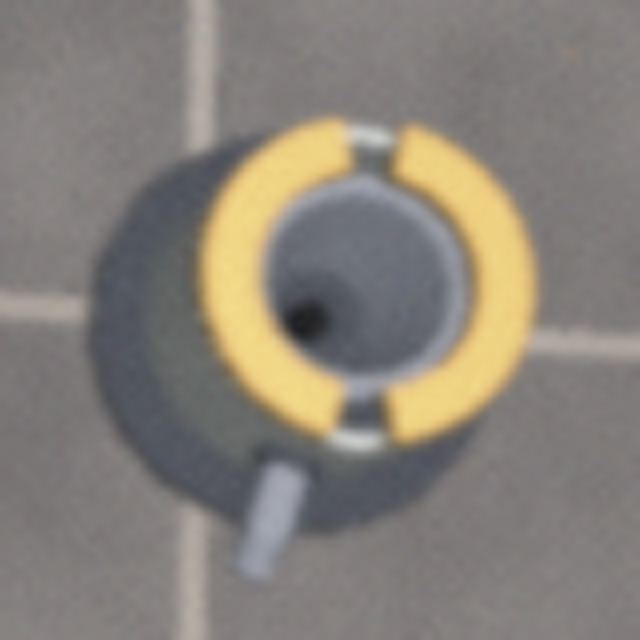

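View pics/fill_s.png

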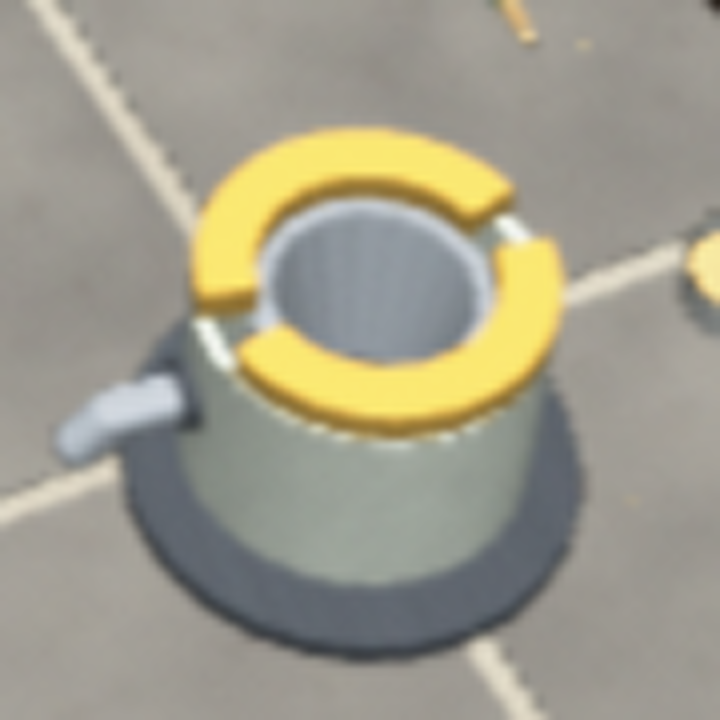

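View pics/hop_t.png

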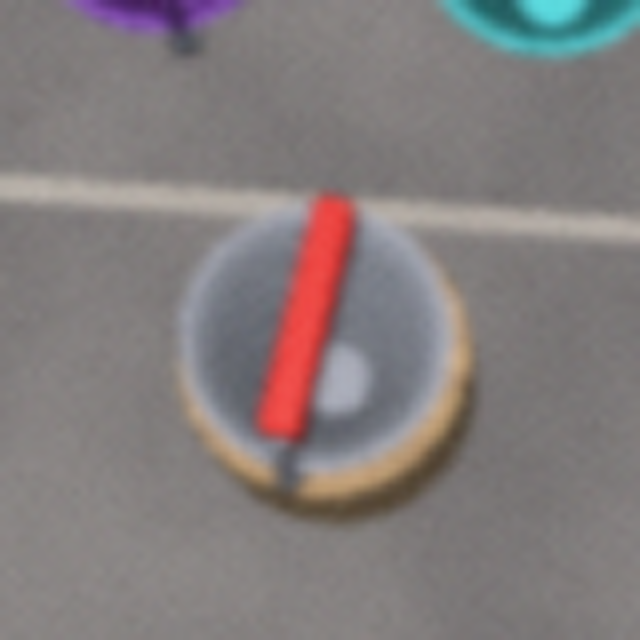

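View pics/hop_s.png

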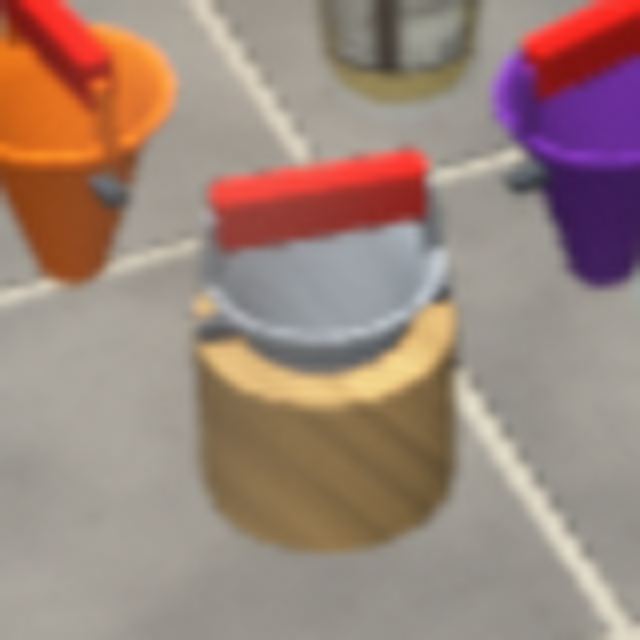

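```bash
cat > m2.py <<'E'
from h import *
from scipy.optimize import least_squares
S=grab('side');T=grab('top')
for name,f,c,r in [('top',T,(414,203),26),('side',S,(352,292),30)]:
    im=f['img'].astype(int); x,y=c
    sub=im[y-r:y+r,x-r:x+r]; m=((sub[...,2]-sub[...,0])>70)&(sub[...,2]>180 )
    ys,xs=np.nonzero(m); P=np.array([onz(f,(a+x-r,b+y-r),85)[:2] for a,b in zip(xs,ys)])
    M=cv2.UMat(m.astype(np.uint8)).get(); cn,_=cv2.findContours(cv2.dilate(m.astype(np.uint8),np.ones((1,1))),cv2.RETR_EXTERNAL,cv2.CHAIN_APPROX_NONE)
    # fit annulus w/ fixed radii: min robust dist of pixels outside [31,47]
    def cost(q):
        d=np.hypot(*(P-q).T); return np.maximum(d-46.5,0)+np.maximum(31.5-d,0)
    c0=least_squares(cost,(P.max(0)+P.min(0))/2,loss='soft_l1').x
    d=np.hypot(*(P-c0).T); a=np.degrees(np.arctan2(*(P-c0).T[::-1]))
    h,_=np.histogram(a[(d>35)&(d<44)],bins=np.arange(-180,181,6)); 
    print(name,c0,len(P),d.min(),d.max(),cost(c0).sum())
    # slot angle: fit pi-periodic gap by counting pixels within +-7mm of line
    best=[]
    for th in np.arange(-90,90,1.):
        u=np.array([np.cos(np.radians(th)),np.sin(np.radians(th))]); perp=np.abs((P-c0)@[-u[1],u[0]]);al=np.abs((P-c0)@u)
        best.append((np.sum(np.maximum(0,8-perp[al>28])),th))
    print(sorted(best)[:8])
o=np.array([207,172])
e=[onz(T,np.array(p)/8+o-.44,z) for p,z in [((333,193),123),((282,440),123)]]
print('bar top',e,(e[0]+e[1])/2, np.linalg.norm(e[0]-e[1]),np.degrees(np.arctan2(*(e[0]-e[1])[1::-1])))
o=np.array([218,155])
e=[onz(S,np.array(p)/8+o-.44,123) for p in [(424,157),(213,190)]]
print('bar side (near-edge)',e,(e[0]+e[1])/2, np.linalg.norm(e[0]-e[1]),np.degrees(np.arctan2(*(e[0]-e[1])[1::-1])))
# nozzle tip, rest base
o=np.array([368,168]); print('nozzle',onz(T,np.array([250,572])/8+o,40))
import time
E
python3 m2.py
```

```text
top [ 552.8589835  -183.54904136] 638 31.060038006063095 46.99614452718347 5.24835861615216
[(np.float64(4.377036845886122), np.float64(-2.0)), (np.float64(4.747970559516169), np.float64(-3.0)), (np.float64(5.542946501232396), np.float64(-1.0)), (np.float64(6.716915231369626), np.float64(0.0)), (np.float64(11.12306487424376), np.float64(-4.0)), (np.float64(13.673153585829713), np.float64(1.0)), (np.float64(19.541557624003907), np.float64(-5.0)), (np.float64(23.934257087885346), np.float64(2.0))]
side [ 550.03331729 -185.74522549] 706 30.047392949247815 47.85758813528844 62.95202786873537
[(np.float64(11.86696429598377), np.float64(-1.0)), (np.float64(12.964604888064354), np.float64(-2.0)), (np.float64(14.92465530050356), np.float64(0.0)), (np.float64(17.703141638885505), np.float64(-3.0)), (np.float64(22.54707605296216), np.float64(1.0)), (np.float64(26.41752771056875), np.float64(-4.0)), (np.float64(33.283957312207356), np.float64(2.0)), (np.float64(38.16399944000648), np.float64(-5.0))]
bar top [array([534.2725079 , 187.40495004, 123.        ]), array([465.57018493, 195.35115072, 123.        ])] [499.92134641 191.37805038 123.        ] 69.16033029345894 -6.597589310750731
bar side (near-edge) [array([531.36759598, 185.24472347, 123.        ]), array([465.73317807, 196.64743515, 123.        ])] [498.55038703 190.94607931 123.        ] 66.61755510735726 -9.85566440552604
nozzle [ 472.39501298 -164.12290469   40.        ]
```

Run:
```python
from h import *
s=sensors.state(); M=R.from_euler('xyz',s['ee_rot'],degrees=True).as_matrix(); print(M.round(3)); a=np.degrees(np.arctan2(M[1,1],M[0,1])); print('jaw yaw',a,'q6',s['qpos'][5],s['time_s'],s['ee_pos'])
for t in (82.5,-97.5): 
  d=(t-a+180)%360-180; print(t,d,np.radians(d))
```

```text
[[ 0.     0.442  0.897]
 [ 0.     0.897 -0.442]
 [-1.     0.     0.   ]]
jaw yaw 63.769987801218775 q6 -1.1442511436148022 2.05 [254.1299087  515.81780156 213.97904732]
82.5 18.730012198781225 0.326900381807435
-97.5 -161.26998780121878 -2.8146922717823584
```

>>> play_rows([
  [0.02,-0.025,0,0.05,0.6],
  [0.045,-0.06,0,0.1,0.6],
  [0.07,-0.092,0,0.15,0.6],
  [0.094,-0.124,-0.01,0.2,0.6],
  [0.117,-0.155,-0.02,0.25,0.6],
  [0.14,-0.186,-0.03,0.29,0.6],
  [0.163,-0.217,-0.03,0.327,0.6],
  [0.186,-0.246,-0.03,0.327,0.6],
])

```text
time_s: 2.72
ee_pos: [440.5, 267.7, 183.5]
ee_rot: [-141.3, 89.9, -148.7]
force: [1.1, 0.3, 0.4]
gripper_width: 54.6
```

>>> play_rows([
  [0.02,-0.026,0,0,0.6],
  [0.04,-0.053,0,0,0.6],
  [0.053,-0.07,0,0,0.6],
  [0.059,-0.0786,0,0,0.6],
  [0.059,-0.0786,0,0,0.6],
  [0.059,-0.0786,0,0,0.6],
  [0.059,-0.0786,0,0,0.6],
  [0.059,-0.0786,0,0,0.6],
])

```text
time_s: 3.38
ee_pos: [498.3, 192.4, 184.0]
ee_rot: [137.4, 90.0, 130.0]
force: [-0.4, -0.4, -0.9]
gripper_width: 54.6
```

Run:
```python
from h import *
f=grab('wrist'); cv2.imwrite('pics/w1.png',f['img']); s=f['state']; print(s['time_s'],s['ee_pos'],s['force'],s['gripper_width'])
for p in [(534,187.4,123),(465.6,195.4,123),(499.3,191.2,123)]: print(proj(f,p))
M=R.from_euler('xyz',s['ee_rot'],degrees=True).as_matrix(); print(np.degrees(np.arctan2(M[1,1],M[0,1])))
im=f['img'].astype(int); m=((im[...,2]>110)&(im[...,1]<80)&(im[...,0]<80)).astype(np.uint8)
n,l,st,ce=cv2.connectedComponentsWithStats(m); print(st[1:][st[1:,4]>100],ce[1:][st[1:,4]>100])
```

```text
3.3833 [498.28420545 192.38613953 184.02321793] [-0.40649877 -0.40358024 -0.91087702] 54.608543618572085
[278.69751929 264.43712687]
[277.53015972 181.1137703 ]
[277.80064824 223.85078694]
82.60578655752605
[[ 391  129   96   37 1316]
 [ 270  178   17   84  658]
 [ 217  334   55   11  464]] [[441.45288754 145.73784195]
 [277.26595745 225.29787234]
 [242.50431034 340.14655172]]
```

View pics/w1.png

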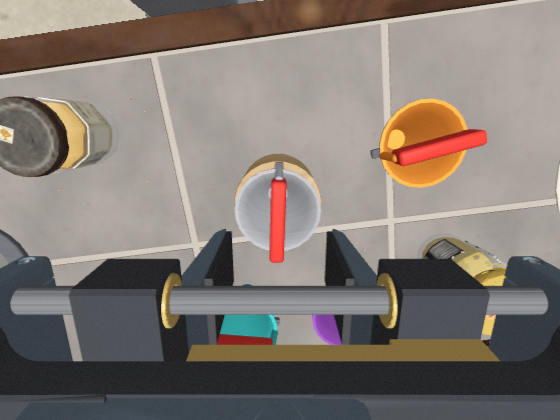

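>>> play_rows([
  [-0.001,0,-0.025,0,0.6],
  [-0.001,0,-0.05,0,0.6],
  [-0.001,0,-0.07,0,0.6],
  [-0.001,0,-0.082,0,0.6],
  [-0.001,0,-0.089,0,0.6],
  [-0.001,0,-0.089,0,0.6],
  [-0.001,0,-0.089,0,0],
  [-0.001,0,-0.089,0,0],
], squeeze=12)

```text
time_s: 4.1
ee_pos: [498.8, 191.8, 96.0]
ee_rot: [29.5, 89.9, 22.0]
force: [0.4, -0.0, -0.4]
gripper_width: 44.1
```

>>> play_rows([
  [0,0,0,0,0],
  [0,0,0,0,0],
  [0,0,0,0,0],
  [0,0,0,0,0],
  [0,0,0,0,0],
  [0,0,0,0,0],
  [0,0,0,0,0],
  [0,0,0,0,0],
], squeeze=35)

```text
time_s: 4.77
ee_pos: [498.2, 191.2, 95.2]
ee_rot: [33.6, 90.0, 26.1]
force: [0.2, -0.3, 1.6]
gripper_width: 11.9
```

>>> play_rows([
  [0,0,0.005,0,0],
  [0,0,0.015,0,0],
  [0,0,0.035,0,0],
  [0,0,0.06,0,0],
  [0,0,0.085,0,0],
  [0,0,0.11,0,0],
  [0,0,0.13,0,0],
  [0,0,0.135,0,0],
])

```text
time_s: 5.43
ee_pos: [499.7, 191.8, 234.0]
ee_rot: [28.1, 89.6, 20.6]
force: [0.3, 0.2, -3.8]
gripper_width: 11.7
```

Run:
```python
from h import *
f=grab('wrist'); cv2.imwrite('pics/w2.png',f['img']); s=f['state']; print(s['time_s'],s['ee_pos'],s['force'],s['torque'],s['gripper_width'])
f=grab('side'); cv2.imwrite('pics/s2.png',f['img'][60:330,150:480])
```

```text
5.4333 [499.67798839 191.77345949 233.98005536] [ 0.28544418  0.2278396  -3.84553871] [ 0.08965151 -0.03176877 -0.00250092] 11.722694666010248
```

View pics/w2.png

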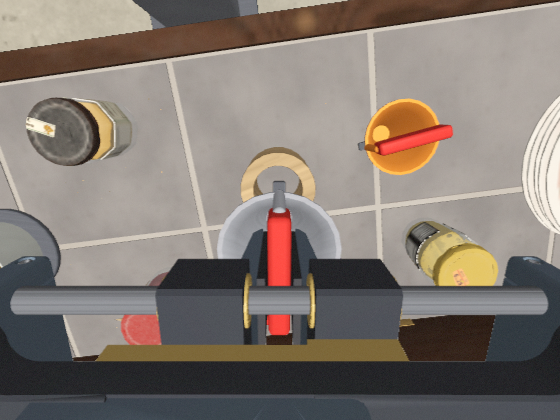

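View pics/s2.png

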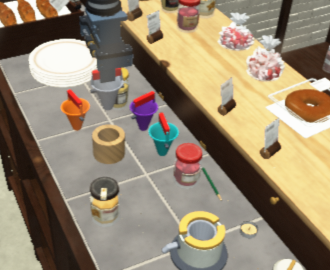

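Run:
```python
from h import *
f=grab('wrist');s=f['state'];p=s['ee_pos'];print(p,s['time_s'])
M=R.from_euler('xyz',s['ee_rot'],degrees=True).as_matrix(); print(np.degrees(np.arctan2(M[1,1],M[0,1])))
im=f['img'].astype(int); m=((im[...,2]>110)&(im[...,1]<80)&(im[...,0]<80)).astype(np.uint8)
n,l,st,ce=cv2.connectedComponentsWithStats(m); print(st[1:][st[1:,4]>100])
for q in [(279,207.5),(279,334)]:
  w=onz(f,q,p[2]+28); print(w-p, )
print(finder.spot_point(f,'hopper_bar')[:1],finder.spot_point(f,'hopper')[:1])
# mouth rim ellipse: leftmost 218, rightmost 341 ; z rim = p-8
for q in [(218,250),(341,250),(279,193)]: print(onz(f,q,p[2]-8)-p)
```

```text
[498.46272666 191.31269529 230.94503514] 5.5333
82.50321982281943
[[ 376  127   79   31  875]
 [ 267  208   25   78 1482]
 [ 266  315   24   20  431]]
[-37.69439912   4.70348635  28.        ]
[32.63662762 -4.5407502  28.        ]
[{'point': [416.8, 139.2], 'conf': 0.9}] [{'point': [381.4, 134.6], 'conf': 0.96}]
[ -5.06613011 -37.55672777  -8.        ]
[ 4.914646   37.87806442 -8.        ]
[-36.04573833   4.56417267  -8.        ]
```

>>> play_rows([
  [0.004,-0.02,0,0,0],
  [0.012,-0.055,0,0,0],
  [0.022,-0.095,0,0,0],
  [0.032,-0.135,0,0,0],
  [0.042,-0.175,0,0,0],
  [0.05,-0.215,0,-0.02,0],
  [0.053,-0.245,0,-0.04,0],
  [0.053,-0.26,0,-0.04,0],
])

```text
time_s: 6.35
ee_pos: [550.8, -72.7, 227.9]
ee_rot: [-147.5, 89.8, -157.5]
force: [0.4, -0.7, -3.0]
gripper_width: 11.8
```

Run:
```python
from h import *
f=grab('wrist'); cv2.imwrite('pics/w3.png',f['img']); s=f['state']; print(s['time_s'],s['ee_pos'],s['qvel'],s['force'])
from pickle import dump
f['state']=s; dump(f,open('w3.pkl','wb'))
for P in [(552.5,-184,85),(552.5-47,-184,85),(552.5,-231,85),(552.5,-137,85)]: print(proj(f,P))
```

```text
6.35 [550.82980631 -72.69977946 227.88593487] [-16.16251559   1.27691858  -1.58947185   2.67778094   1.48774918
 -17.73895926] [ 0.40461759 -0.66469005 -2.958518  ]
[175.29229417 216.43797921]
[163.00188383 172.74958878]
[132.30475936 223.76830567]
[218.8945783  209.00282438]
```

View pics/w3.png

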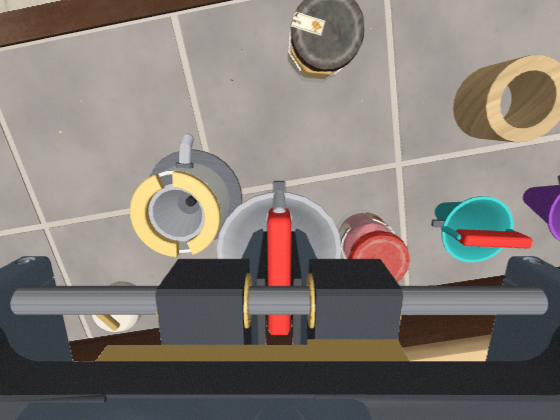

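```bash
cat > m3.py <<'E'
from h import *
from scipy.optimize import least_squares
f=grab('wrist'); s=f['state']; print(s['time_s'],s['ee_pos'],s['qvel'].round(1))
im=f['img'].astype(int); sub=im[150:270,120:225]; m=((sub[...,2]-sub[...,0])>70)&(sub[...,2]>180)
ys,xs=np.nonzero(m); P=np.array([onz(f,(a+120,b+150),85)[:2] for a,b in zip(xs,ys)])
def cost(q):
    d=np.hypot(*(P-q).T); return np.maximum(d-46.5,0)+np.maximum(31.5-d,0)
r=least_squares(cost,(P.max(0)+P.min(0))/2,loss='soft_l1'); c0=r.x; print(c0,len(P),cost(c0).sum())
best=[]
for th in np.arange(-45,45,.5):
    t=np.radians(th);u=np.array([np.cos(t),np.sin(t)]); perp=np.abs((P-c0)@[-u[1],u[0]]);al=np.abs((P-c0)@u)
    best.append((round(np.sum(np.maximum(0,8-perp[al>28])),1),th))
print([tuple(map(float,b)) for b in sorted(best)[:8]])
M=R.from_euler('xyz',s['ee_rot'],degrees=True).as_matrix(); print('bar yaw',np.degrees(np.arctan2(M[1,1],M[0,1]))-90)
E
python3 m3.py
```

```text
6.4 [550.50485137 -74.00152167 227.87709257] [ 3.1 -0.7  0.9  2.7  0.4  3.4]
[ 551.68565787 -184.62391608] 2956 40.472712453933184
[(29.6, -1.0), (30.2, -1.5), (32.8, -0.5), (34.2, -2.0), (40.1, 0.0), (41.7, -2.5), (51.6, 0.5), (53.0, -3.0)]
bar yaw -10.010054686396444
```

>>> play_rows([
  [0,-0.03,0,0,0],
  [0.001,-0.065,0,0,0],
  [0.0015,-0.095,0,0,0],
  [0.0015,-0.11,0,0,0],
  [0.0015,-0.1157,-0.01,0,0],
  [0.0015,-0.1157,-0.03,0,0],
  [0.0015,-0.1157,-0.05,0,0],
  [0.0015,-0.1157,-0.055,0,0],
])

```text
time_s: 7.12
ee_pos: [550.1, -181.9, 170.5]
ee_rot: [161.5, 89.5, 151.7]
force: [-0.5, 0.0, -4.6]
gripper_width: 12.1
```

Run:
```python
from h import *
S=grab('side'); T=grab('top'); s=sensors.state(); print(s['time_s'],s['ee_pos'],s['force'])
for n,f,c in (('s',S,(350,270)),('t',T,(410,200))):
    x,y=c; cv2.imwrite(f'pics/{n}4.png',cv2.resize(f['img'][y-60:y+60,x-60:x+60],None,fx=5,fy=5,interpolation=cv2.INTER_CUBIC))
```

```text
7.2167 [ 551.51569897 -182.64020408  172.91663547] [ 0.06949168 -0.1083386  -3.45747756]
```

View pics/s4.png

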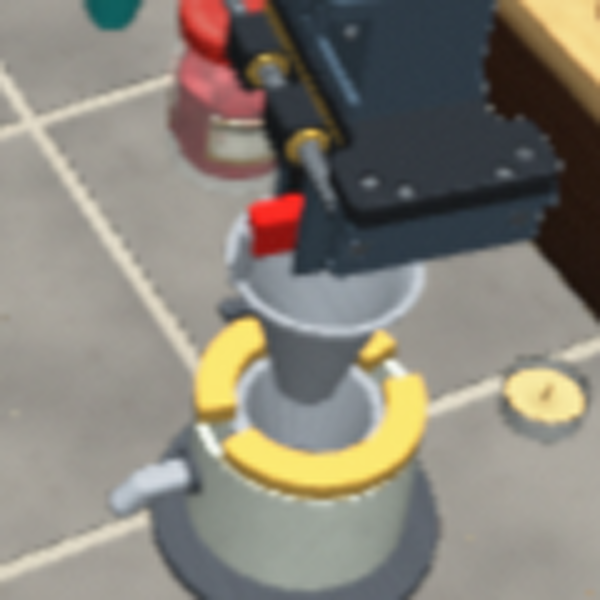

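View pics/t4.png

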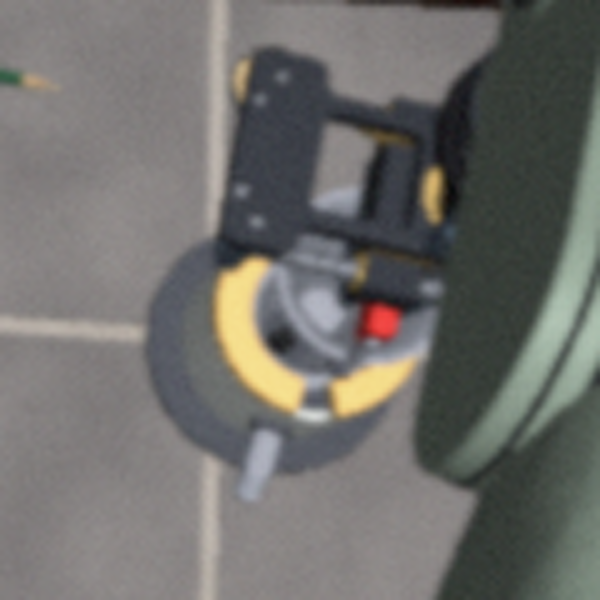

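>>> play_rows([
  [0,0,-0.01,0,0],
  [0,0,-0.022,0,0],
  [0,0,-0.034,0,0],
  [0,0,-0.043,0,0],
  [0,0,-0.049,0,0],
  [0,0,-0.052,0,0],
  [0,0,-0.052,0,0],
  [0,0,-0.052,0,0],
])

```text
time_s: 7.88
ee_pos: [553.0, -184.6, 123.4]
ee_rot: [-2.6, 89.9, -12.4]
force: [0.1, -0.3, -3.4]
gripper_width: 11.8
```

>>> play_rows([
  [0,0,-0.001,0,0],
  [0,0,-0.002,0,0],
  [0,0,-0.003,0,0],
  [0,0,-0.004,0,0],
  [0,0,-0.005,0,0],
  [0,0,-0.0055,0,0],
  [0,0,-0.006,0,0],
  [0,0,-0.006,0,0],
])

```text
time_s: 8.55
ee_pos: [552.6, -184.5, 116.8]
ee_rot: [150.0, 90.0, 140.2]
force: [-0.1, -0.1, -3.3]
gripper_width: 11.8
```

>>> play_rows([
  [0,0,-0.0005,0,0],
  [0,0,-0.001,0,0],
  [0,0,-0.001,0,0],
  [0,0,-0.0015,0,0],
  [0,0,-0.002,0,0],
  [0,0,-0.002,0,0],
  [0,0,-0.002,0,0],
  [0,0,-0.002,0,0],
])

```text
time_s: 9.22
ee_pos: [552.7, -184.5, 115.2]
ee_rot: [10.4, 90.0, 0.6]
force: [-0.8, 0.8, -1.4]
gripper_width: 11.8
```

>>> play_rows([
  [0,0,-0.0005,0,0],
  [0,0,-0.0005,0.015,0],
  [0,0,-0.0005,0.03,0],
  [0,0,-0.0005,0.045,0],
  [0,0,-0.0005,0.06,0],
  [0,0,-0.0005,0.075,0],
  [0,0,-0.0005,0.08,0],
  [0,0,-0.0005,0.08,0],
])

```text
time_s: 9.88
ee_pos: [552.2, -184.4, 113.6]
ee_rot: [163.3, 89.9, 158.1]
force: [-0.0, -0.7, -3.7]
gripper_width: 11.8
```

>>> play_rows([
  [0,0,0,0.015,0],
  [0,0,0,0.03,0],
  [0,0,0,0.045,0],
  [0,0,0,0.055,0],
  [0,0,0,0.06,0],
  [0,0,-0.0005,0.06,0],
  [0,0,-0.001,0.06,0],
  [0,0,-0.001,0.06,0],
])

```text
time_s: 10.55
ee_pos: [552.5, -184.5, 113.3]
ee_rot: [146.3, 90.0, 144.5]
force: [0.6, 0.1, -3.7]
gripper_width: 11.6
```

>>> play_rows([
  [0,0,-0.0005,0,0],
  [0,0,-0.001,0,0],
  [0,0,-0.0015,0,0],
  [0,0,-0.0015,0,0],
  [0,0,-0.002,0,0],
  [0,0,-0.002,0,0],
  [0,0,-0.002,0,0],
  [0,0,-0.002,0,0],
])

```text
time_s: 11.22
ee_pos: [552.2, -184.5, 111.3]
ee_rot: [170.6, 89.9, 168.8]
force: [-3.2, -0.4, -2.8]
gripper_width: 11.7
```

>>> play_rows([
  [-0.0003,0,0,0,0],
  [-0.0006,0,0,0,0],
  [-0.0008,0,0,0,0],
  [-0.0008,0,0,0,0],
  [-0.0008,0,0,0,0.1],
  [-0.0008,0,0,0,0.3],
  [-0.0008,0,0,0,0.3],
  [-0.0008,0,0,0,0.3],
])

```text
time_s: 11.88
ee_pos: [552.7, -184.7, 112.2]
ee_rot: [-9.6, 89.9, -11.3]
force: [0.7, -0.1, 0.5]
gripper_width: 26.8
```

Run:
```python
from h import *
S=grab('side'); f=grab('wrist'); s=sensors.state(); print(s['time_s'],s['ee_pos'],s['force'],s['gripper_width'])
x,y=350,280; cv2.imwrite('pics/s5.png',cv2.resize(S['img'][y-60:y+60,x-60:x+60],None,fx=5,fy=5,interpolation=cv2.INTER_CUBIC)); cv2.imwrite('pics/w5.png',f['img'])
```

```text
11.9833 [ 552.38483288 -184.60649162  111.99759843] [ 0.90844345 -0.50074164  0.20477708] 27.131150644719742
```

View pics/s5.png

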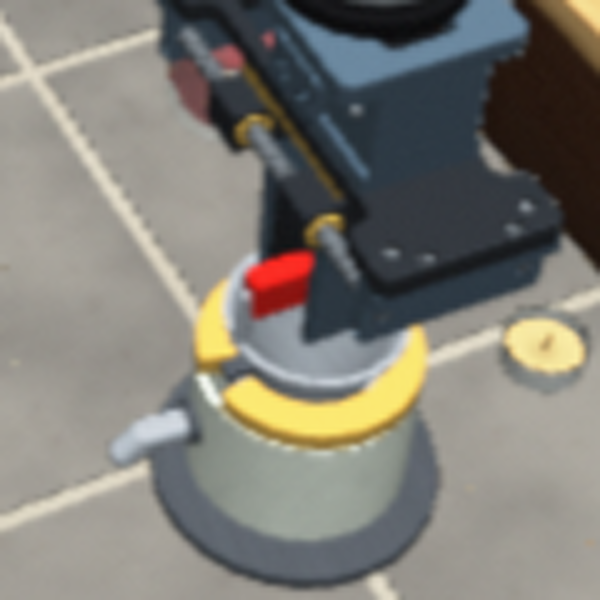

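View pics/w5.png

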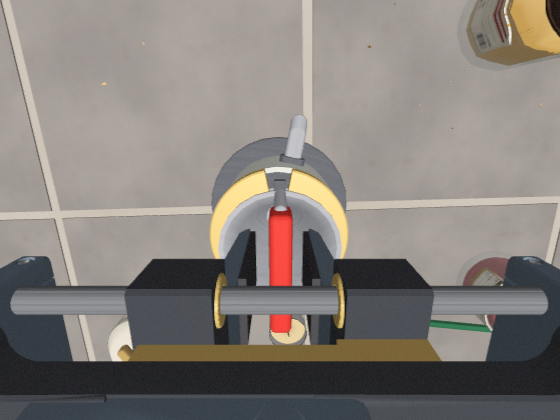

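>>> play_rows([
  [0,0,0,0,0],
  [0,0,0,0,0],
  [0,0,0,0,0],
  [0,0,0,0,0],
  [0,0,0,0,0],
  [0,0,0,0,0],
  [0,0,0,0,0],
  [0,0,0,0,0],
], squeeze=50)

```text
time_s: 12.65
ee_pos: [551.9, -184.6, 111.5]
ee_rot: [-4.9, 90.0, -6.7]
force: [0.5, -1.1, 0.8]
gripper_width: 11.6
```

>>> play_rows([
  [0,0,-0.0003,0,0],
  [0,0,-0.0006,0,0],
  [0,0,-0.001,0,0],
  [0,0,-0.001,0,0],
  [0,0,-0.001,0,0],
  [0,0,-0.001,0,0],
  [0,0,-0.001,0,0],
  [0,0,-0.001,0,0],
])

```text
time_s: 13.32
ee_pos: [551.9, -184.6, 110.7]
ee_rot: [-34.4, 90.0, -36.2]
force: [-1.3, -0.2, 4.7]
gripper_width: 11.8
```

>>> play_rows([
  [0,0,-0.0001,0,0],
  [0,0,-0.0002,0,0],
  [0,0,-0.0003,0,0],
  [0,0,-0.0004,0,0],
  [0,0,-0.0005,0,0],
  [0,0,-0.0005,0,0],
  [0,0,-0.0005,0,0],
  [0,0,-0.0005,0,0],
])

```text
time_s: 13.98
ee_pos: [551.7, -184.6, 110.1]
ee_rot: [-147.0, 90.0, -148.7]
force: [-1.3, -0.9, 6.0]
gripper_width: 11.8
```

>>> play_rows([
  [0,0,-0.0001,0,0],
  [0,0,-0.0002,0,0],
  [0,0,-0.0004,0,0],
  [0,0,-0.0006,0,0],
  [0,0,-0.0008,0,0],
  [0,0,-0.0008,0,0],
  [0,0,-0.0008,0,0],
  [0,0,-0.0008,0,0],
])

```text
time_s: 14.65
ee_pos: [551.5, -184.6, 109.3]
ee_rot: [-166.2, 90.0, -168.0]
force: [-1.9, -0.9, 5.4]
gripper_width: 11.7
```

>>> play_rows([
  [-0.0002,-0.0001,-0.0001,0,0],
  [-0.0004,-0.0002,-0.0003,0,0],
  [-0.0005,-0.0002,-0.0005,0,0],
  [-0.0005,-0.0002,-0.0007,0,0],
  [-0.0005,-0.0002,-0.001,0,0],
  [-0.0005,-0.0002,-0.001,0,0],
  [-0.0005,-0.0002,-0.001,0,0],
  [-0.0005,-0.0002,-0.001,0,0],
])

```text
time_s: 15.32
ee_pos: [551.2, -184.7, 108.2]
ee_rot: [170.2, 90.0, 168.4]
force: [-1.9, -1.1, 4.7]
gripper_width: 11.9
```

>>> play_rows([
  [-0.0003,-0.0001,-0.0001,0,0],
  [-0.0006,-0.0002,-0.0003,0,0],
  [-0.0006,-0.0002,-0.0004,0,0],
  [-0.0006,-0.0002,-0.0005,0,0],
  [-0.0006,-0.0002,-0.0006,0,0],
  [-0.0006,-0.0002,-0.0006,0,0],
  [-0.0006,-0.0002,-0.0006,0,0],
  [-0.0006,-0.0002,-0.0006,0,0],
])

```text
time_s: 15.98
ee_pos: [550.9, -184.8, 107.8]
ee_rot: [27.6, 90.0, 25.8]
force: [-0.8, 0.1, 5.9]
gripper_width: 12.2
```

>>> play_rows([
  [0,0,-0.0001,0,0],
  [0,0,-0.0002,0,0],
  [0,0,-0.0003,0,0],
  [0,0,-0.0004,0,0],
  [0,0,-0.0004,0,0],
  [0,0,-0.0004,0,0],
  [0,0,-0.0004,0,0],
  [0,0,-0.0004,0,0],
])

```text
time_s: 16.65
ee_pos: [550.9, -184.8, 107.5]
ee_rot: [20.7, 90.0, 18.9]
force: [-1.8, 0.1, 6.2]
gripper_width: 12.0
```

>>> play_rows([
  [-0.0002,0,-0.0001,0,0],
  [-0.0003,0,-0.0002,0,0],
  [-0.0003,0,-0.0003,0,0],
  [-0.0003,0,-0.0004,0,0],
  [-0.0003,0,-0.0004,0,0],
  [-0.0003,0,-0.0004,0,0],
  [-0.0003,0,-0.0004,0,0],
  [-0.0003,0,-0.0004,0,0],
])

```text
time_s: 17.32
ee_pos: [550.8, -184.8, 107.5]
ee_rot: [8.7, 89.9, 6.9]
force: [-1.2, 0.2, 8.1]
gripper_width: 11.7
```

>>> play_rows([
  [0,0,-0.0001,0,0],
  [0,0,-0.0001,0,0],
  [0,0,-0.0002,0,0],
  [0,0,-0.0002,0,0],
  [0,0,-0.0002,0,0],
  [0,0,-0.0002,0,0],
  [0,0,-0.0002,0,0],
  [0,0,-0.0002,0,0],
])

```text
time_s: 17.98
ee_pos: [550.8, -184.8, 107.5]
ee_rot: [4.9, 89.9, 3.1]
force: [-1.7, 1.5, 7.9]
gripper_width: 11.7
```

>>> play_rows([
  [0,0,-0.0001,0,0],
  [0,0,-0.0002,0,0],
  [0,0,-0.0003,0,0],
  [0,0,-0.0003,0,0],
  [0,0,-0.0003,0,0],
  [0,0,-0.0003,0,0],
  [0,0,-0.0003,0,0],
  [0,0,-0.0003,0,0],
])

```text
time_s: 18.65
ee_pos: [550.8, -184.8, 107.4]
ee_rot: [2.3, 89.9, 0.6]
force: [-1.2, -0.5, 10.3]
gripper_width: 12.2
```

>>> play_rows([
  [0,0,-0.0001,0,0],
  [0,0,-0.0002,0,0],
  [0,0,-0.0003,0,0],
  [0,0,-0.0003,0,0],
  [0,0,-0.0003,0,0],
  [0,0,-0.0003,0,0],
  [0,0,-0.0003,0,0],
  [0,0,-0.0003,0,0],
])

```text
time_s: 19.32
ee_pos: [550.8, -184.8, 107.4]
ee_rot: [0.3, 89.9, -1.5]
force: [-2.1, 0.3, 11.6]
gripper_width: 11.7
```

>>> play_rows([
  [0,0,-0.0001,0,0],
  [0,0,-0.0002,0,0],
  [0,0,-0.0003,0,0],
  [0,0,-0.0003,0,0],
  [0,0,-0.0003,0,0],
  [0,0,-0.0003,0,0],
  [0,0,-0.0003,0,0],
  [0,0,-0.0003,0,0],
])

```text
time_s: 19.98
ee_pos: [550.9, -184.8, 107.4]
ee_rot: [-0.0, 89.9, -1.8]
force: [-2.5, 1.2, 13.6]
gripper_width: 12.0
```

Run:
```python
from h import *
S=grab('side'); f=grab('wrist'); s=sensors.state(); print(s['time_s'],s['ee_pos'],s['force'],s['torque'],s['gripper_width'])
x,y=350,280; cv2.imwrite('pics/s6.png',cv2.resize(S['img'][y-60:y+60,x-60:x+60],None,fx=5,fy=5,interpolation=cv2.INTER_CUBIC)); cv2.imwrite('pics/w6.png',f['img'])
```

```text
20.0833 [ 550.86644247 -184.81137271  107.39814307] [-3.09427232  0.86951418 12.62412636] [3.35134398e-01 7.04764186e-01 9.13194814e-05] 11.72796213993474
```

View pics/s6.png

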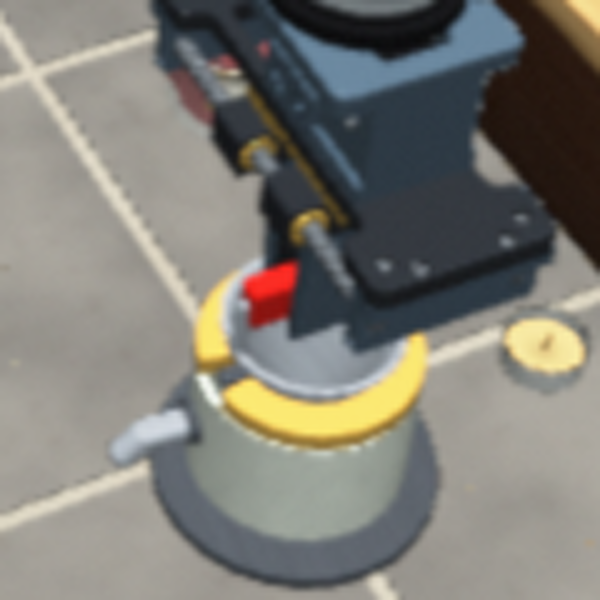

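>>> play_rows([
  [-0.0002,0,0,0,0],
  [-0.0004,0.0001,0,0,0],
  [-0.0006,0.0001,0,0,0],
  [-0.0006,0.0001,0,0,0],
  [-0.0006,0.0001,0,0,0],
  [-0.0006,0.0001,0,0,0],
  [-0.0006,0.0001,0,0,0],
  [-0.0006,0.0001,0,0,0],
])

```text
time_s: 20.75
ee_pos: [550.8, -184.8, 107.4]
ee_rot: [-4.3, 89.8, -6.0]
force: [-2.1, 0.8, 12.1]
gripper_width: 12.2
```

>>> play_rows([
  [0.0004,0,0.0005,0,0],
  [0.0006,0,0.001,0,0],
  [0.0006,0,0.0014,0,0],
  [0.0006,0,0.0014,0,0],
  [0.0006,0,0.0014,0,0.2],
  [0.0006,0,0.0014,0,0.4],
  [0.0006,0,0.0014,0,0.4],
  [0.0006,0,0.0014,0,0.4],
])

```text
time_s: 21.42
ee_pos: [550.2, -184.6, 106.4]
ee_rot: [152.6, 89.9, 150.8]
force: [0.3, 0.3, -0.1]
gripper_width: 34.6
```

Run:
```python
from h import *
f=grab('wrist'); s=sensors.state(); print(s['time_s'],s['ee_pos'],s['force'],s['torque'],s['gripper_width'])
cv2.imwrite('pics/w7.png',f['img'])
```

```text
21.4667 [ 550.2113613  -184.66487704  106.53330055] [-0.30185592 -0.28311967  0.60833817] [ 0.07406792 -0.01447418  0.01253285] 36.3096541195767
```

View pics/w7.png

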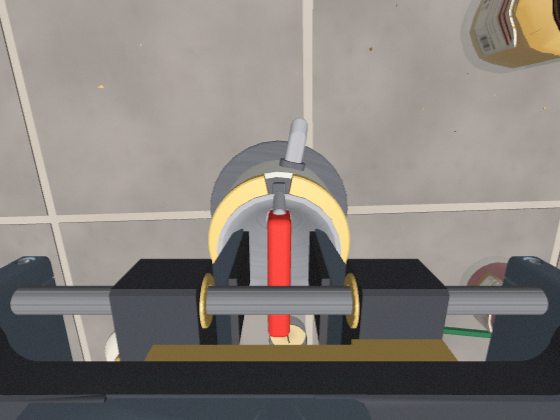

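Released cleanly, with the bar clear between the fingers. I lift straight up, then step aside to check.

>>> play_rows([
  [0,0,0.006,0,0.4],
  [0,0,0.02,0,0.4],
  [0,0,0.04,0,0.4],
  [0,0,0.065,0,0.4],
  [0,0,0.09,0,0.4],
  [0,0,0.11,0,0.4],
  [0,0,0.125,0,0.4],
  [0,0,0.13,0,0.4],
])

```text
time_s: 22.13
ee_pos: [551.6, -185.2, 240.4]
ee_rot: [-16.6, 89.7, -18.4]
force: [0.9, -0.3, -0.7]
gripper_width: 36.4
```

>>> play_rows([
  [0,0.02,0,0,0.4],
  [0,0.05,0,0,0.4],
  [0,0.08,0,0,0.4],
  [0,0.11,0,0,0.4],
  [0,0.135,0,0,0.4],
  [0,0.15,0,0,0.4],
  [0,0.15,0,0,0.4],
  [0,0.15,0,0,0.4],
])

```text
time_s: 22.8
ee_pos: [550.2, -34.4, 236.6]
ee_rot: [-154.8, 89.9, -156.5]
force: [0.2, -0.4, 0.6]
gripper_width: 36.5
```

Run:
```python
from h import *
S=grab('side');T=grab('top');W=grab('wrist'); s=W['state']; print(s['time_s'],s['ee_pos'],s['force'])
for n,f,c,r in (('s',S,(350,280),50),('t',T,(410,200),50)):
    x,y=c; cv2.imwrite(f'pics/{n}8.png',cv2.resize(f['img'][y-r:y+r,x-r:x+r],None,fx=6,fy=6,interpolation=cv2.INTER_CUBIC))
cv2.imwrite('pics/w8.png',W['img'])
# bar top expected home z=135
for cz in (135,139):
  t=np.radians(-2); u=np.array([np.cos(t),np.sin(t),0])*34; c=np.array([551.5,-184.6,cz])
  for n,f,o in (('side',S,(300,230)),('top',T,(360,150))): print(cz,n,[((proj(f,c+k*u)-o)*6).round().tolist() for k in (-1,1)])
```

```text
22.9 [550.30990555 -35.5272423  236.72066576] [ 0.77986651 -1.25783624  0.29464238]
135 side [[235.0, 279.0], [416.0, 220.0]]
135 top [[360.0, 382.0], [368.0, 198.0]]
139 side [[236.0, 271.0], [418.0, 212.0]]
139 top [[364.0, 380.0], [371.0, 195.0]]
```

View pics/s8.png

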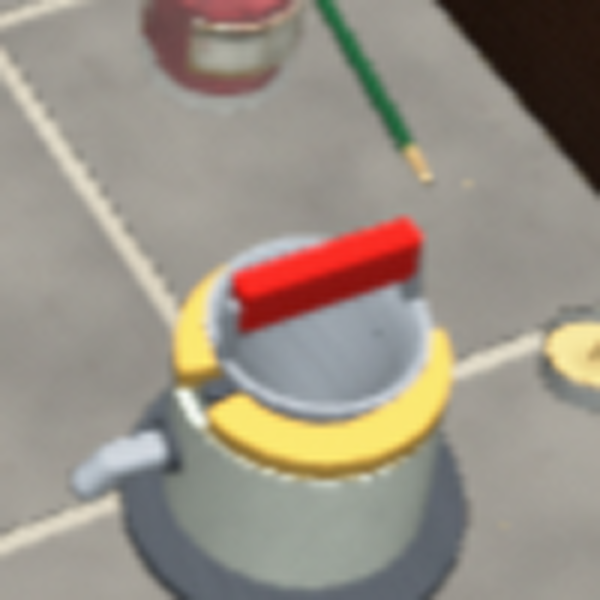

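View pics/t8.png

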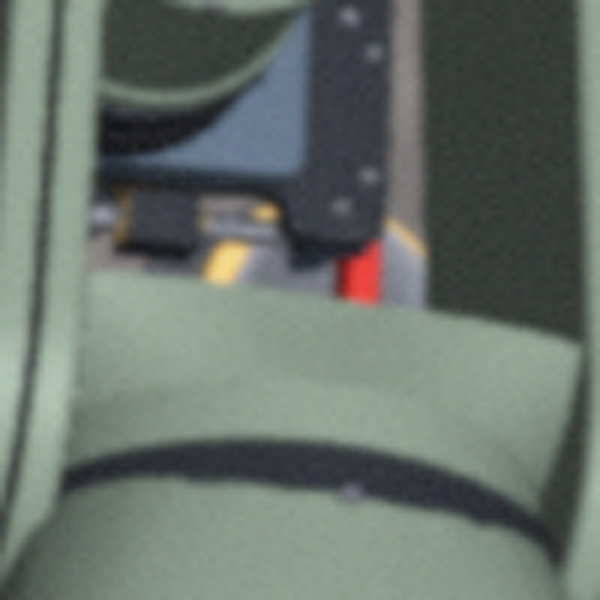

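View pics/w8.png

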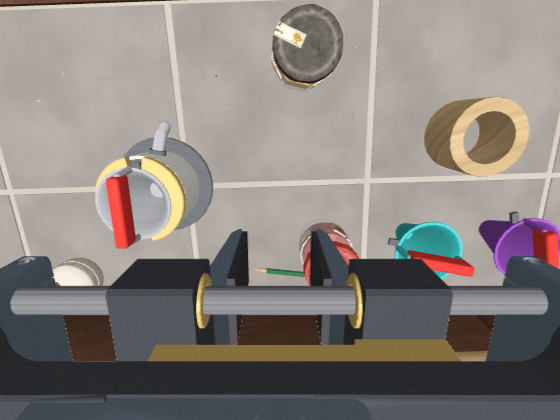

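```bash
python3 -c "
from h import *
job_done(); print(sensors.state()['time_s'])"
```

```text
the job is handed in; nothing more can be done
the job is handed in; nothing more can be done
```

The steel hopper is fully home in the filler and released, and I handed the job in at about 23 s of the 72 s allowed.

- **Pick and set:** I lifted the hopper out of its rest by the red bar and set it on the brass ring about 8° off the slots.
- **Turning:** One gentle turn brought the lugs into the slots, so there was no need to turn it back. I then opened the gripper briefly so the hopper could centre itself, and gripped the bar again.
- **Pressing:** I pressed straight down in small steps, past the valve. The wrist force at the end was 12–13.6 N, or roughly 16–17 N on the seat with the hopper's weight added. I then eased off, let go and lifted clear.

**Last checks:**
- **Depth:** The tool went down 7.8 mm from the riding height, against the 8 mm expected. It moved only about 0.1 mm more as the wrist force rose from 8 to 13 N.
- **Side view:** The lug is in its slot and the bar's top is where it should be at home height, not 4 mm higher.
- **Top view:** The arm mostly blocked it, so it confirmed little.
- **Sideways force:** There was 2–3 N sideways while pressing; it was gone after release.
- **Jars and look-alikes:** I did not touch any of them. The jam and nut jars and the turquoise and purple look-alikes looked unmoved in the last wrist picture; the mustard jar and the orange look-alike were out of view.

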